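Slide the specimen tray home along the glued slide-way

TASK

The two wooden rails of the slide-way have just been glued. With the fingertips, line the specimen tray up with the lane and push it down between the rails until it is fully home against the metal stop bar, touching neither rail with the tray or the hand. Only push the tray, never lift or tip it; do not touch the stone in it, leave the other things where they stand, and finish with the hand away from everything.

Things in the scene. Friction and masses are not known exactly. Their poses are not given: they have to be found in the camera images.
- slideway: Plywood board 380 (x) x 170 (y) x 8 mm, fixed; origin at the centre of its underside, z up, +x down the lane to the stop (roughly world -y, within 20 degrees). Open apron x -190 to -35 mm; lane x -35 (mouth) to +165 mm, 94 mm wide between the rails, centred on y = 0. A tray that is home has its centre at x = +120 mm.
- rail_left: Dark wooden rail on the board's +y side, 200 mm long, 12 mm wide, 12 mm high (its top is 20 mm above the table); its inner face is at y = +47 mm of the board. Origin at the centre of its underside. Must not be touched.
- rail_right: The same rail on the board's -y side, inner face at y = -47 mm of the board. Must not be touched.
- stop_bar: Aluminium stop bar across the far end of the lane, 118 mm wide, 16 mm thick, 24 mm high, fixed on the board. Origin at the foot of the middle of the face that meets the tray (board x = +165 mm).
- tray: Open brown tray of stiff board 90 (its x) x 70 (y) x 45 mm, walls 4 mm, 0.3 to 0.5 kg with its stone; origin at the centre of its underside. Loose on the apron (rim 53 mm above the table), x roughly along the lane (up to 9 degrees off), centre up to 35 mm off the lane's centre line. Stays where pushed. In the lane 12 mm are free each side; fingertips 30 mm above the table push it clear of the rails.
- specimen: Light brown stone, 40 x 51 x 25 mm, lying loose inside the tray, below its rim; origin at its underside. Not to be touched.
- flat_stone: Flat grey stone, 53 x 72 x 17 mm, lying on the table beside the board on its +y side; origin at its underside. Bystander.
- loupe: Round black and white loupe, 42 mm in diameter and 40 mm high, standing on the table beside the board on its -y side; origin at its underside. Bystander.
- glue_bottle: Small brown glue bottle with a black tip, 33 mm in diameter, 102 mm high, on the table to the far right; origin at its underside. Bystander.

How it is judged:
At the end, for the whole second after the job is handed in: The tray stands flat on the board between the rails, its leading face within 6 mm of the stop bar, its centre within 12 mm of the lane's centre line, within about 7 degrees of straight, at rest, the stone still in it (x of tray in the frame of slideway between 0.114 and 0.124 m and y of tray in the frame of slideway between -0.012 and 0.012 m and angle between the x axis of tray and the x axis of slideway, either way round below 0.12 rad and angle between tray's own z axis and vertical below 0.05 rad and z of tray in the frame of slideway below 0.012 m and linear speed of tray below 0.01 m/s and horizontal distance between specimen and tray below 0.03 m); the robot touches nothing.
It fails at once if the tray touches a rail (contact force between tray and rail_left above 0.3 N or contact force between tray and rail_right above 0.3 N).
It fails at once if the robot touches a rail (contact force between any of the fingers, the arm and rail_left above 0.3 N or contact force between any of the fingers, the arm and rail_right above 0.3 N).
It fails at once if the tray is lifted or tipped (z of tray in the frame of slideway above 0.018 m or angle between tray's own z axis and vertical above 0.2 rad).
It fails at once if the robot touches or lifts the stone in the tray (contact force between any of the fingers, the arm and specimen above 0.3 N or height (world z) of specimen above 0.035 m).
It fails at once if a bystander (flat stone, loupe, glue bottle) is moved by more than 20 mm (distance of any of flat_stone, loupe, glue_bottle from where it was at the start of the episode above 0.02 m).
It also fails if it takes over 54 s, if anything falls off the work surface, if the arm or the gripper's body presses on something with over 40 N, if the wrist force passes 120 N, or if a joint passes its speed limit or range.

ROBOT

A 6-joint arm with a two-finger parallel gripper is mounted at the origin on a cart in front of the work surface, level with it; the furniture and walls round the work are solid. World frame = base frame: x ahead of the robot, y to its left, z up, the work surface at z = 0. Lengths are in m, angles in rad, forces in N, time in s.
With the tool pointing down it reaches from about 0.3 to 0.875 m from the base axis. Payload 6.4 kg.
Tool frame: the origin (TCP) lies between the finger pads; the fingertips stand 8 mm ahead of it and the grasp point (between the pads) lies 11 mm behind it (ctrl.finger_overhang is the distance from the TCP to the fingertips, in m); z points along the fingers, y is the line along which they close (so a half turn about z gives the same grasp; the last joint's range is limited). The gripper opens to 85 mm and grips with 20 to 120 N. Pads are 22 mm wide; open, the fingers measure 114 mm over their backs; the gripper's body (76 mm by 85 mm) begins 54 mm behind the grasp point. The pads swing forward as they close: fully open they stand 13 mm farther back than shut.
Start: joints at [0.914, 0.181, 1.607, -0, 1.354, -0.206], TCP at [0.251, 0.518, 0.239] pointing down, gripper open.
Joint ranges: [-2.99, 2.99], [-0.89, 2.07], [0.3, 2.58], [-1.14, 4.28], [0, 2.63], [-3.12, 3.12]. Speed limits (rad/s): [2.57, 2.57, 3.01, 3.14, 3.14, 3.14].

INTERFACE

Orientations are given as a unit quaternion [w, x, y, z].
In Python, from bench import ctrl, camera gives the robot as it stands.
- The arm moves only by the shell command python3 -m pendant 'ROWS' [OPENING]. ROWS is JSON, a list of rows, each a list of 6 numbers: the shift along the world's x, y, z normalised to -1 to 1, where 1 is 200 mm, then the turn, a rotation vector about the world's x, y, z normalised to -1 to 1, where 1 is pi/2 rad. In form: [[dx, dy, dz, rx, ry, rz], ...]. A call has exactly 10 rows; each row shifts and turns the commanded pose from where the row before left it; what a row does not reach is not made up. A row lasts 1/8 s, in which the tool goes at most 62.5 mm and 10.7 degrees, less where a joint would pass 70% of its speed; a pose out of reach is approached as far as the arm can. A call with a number of a shift or a turn outside -1 to 1 is refused whole. A call with a gripper value outside its range is refused whole. OPENING is the opening, from -1 (shut) to 1 (fully open), set as the call begins (- or left out, the last holds). The fingers move at their own pace and stop on an object; the grip force is fixed at half the most. Time passes only in rows, so rows that do not move let the fingers close, or fill a call up. It gives the time, the measured TCP pose, the force, the opening and the grip force at its end, in the units of the state.
- ctrl.get_obs(): the state, without advancing time (a new reading comes with each control period).
- camera(name): name is "scene" or "side" or "wrist"; returns a dict with "color" (420x560x3 uint8, blue, green, red), "fx", "fy", "cx", "cy" (pixels), "xyz" and "rotation" of the camera in the world; the wrist camera has in their place "hand_eye" (4x4, takes a point from camera to tool coordinates, whose origin is the TCP and whose axes are the flange's). Camera axes: x right, y down, z forward; pixel columns grow to the right and rows downward; lengths in m; the calibration is good to about 2 mm. A picture is of the moment at which its call begins: read the wrist's pose just before it. There is no depth.
- ctrl.hand_in(): hands the job in; it is judged then, once.
The state is a dict: "time_s": time; "q": joint angles; "dq": joint speeds; "joint_efforts": joint torques, N m; "eef_pos": TCP position; "eef_rot": TCP orientation; "wrist_force": force on the tool from outside, world axes, zero at the start; "torque": the same for the moment, N m; "opening": opening from 0.0 (shut) to 1.0 (fully open); "grasp_force": force on a finger pad.
Only numpy, scipy, OpenCV 4.12 (cv2) and the standard library are available. Lean on these libraries where they do the work, as an engineer would, in place of code of your own. Each camera call takes 0.05 s, during which the arm holds its last target. There are 200 camera calls.

## Working session

There is one attempt and no reset: what is moved stays moved. The work goes in short steps, Python scripts to look and compute and a shell command to move; the robot and the scene stay as the last step left them, time stands still between calls to the robot, and variables do not carry over. Pictures are saved under pics/ and viewed, at most 10 in all, crops included, and the job is handed in when it is done.

```bash
mkdir -p pics; cat > h.py <<'E'
import numpy as np,cv2
from bench import ctrl,camera
def ray(c,u,v,z):
    d=np.array(c["rotation"]).reshape(3,3)@np.array([(u-c["cx"])/c["fx"],(v-c["cy"])/c["fy"],1]); o=np.array(c["xyz"])
    return o+d*(z-o[2])/d[2]
def proj(c,p):
    q=np.array(c["rotation"]).reshape(3,3).T@(np.array(p)-np.array(c["xyz"])); return c["cx"]+c["fx"]*q[0]/q[2],c["cy"]+c["fy"]*q[1]/q[2]
E
python3 - <<'E'
from h import *
o=ctrl.get_obs();print(o["eef_pos"],o["eef_rot"],o["time_s"],ctrl.finger_overhang)
for n in("scene","side"):
    c=camera(n);cv2.imwrite(f"pics/{n}0.png",c["color"]);print(n,c["xyz"],c["rotation"],c["fx"])
E
```

```text
[0.2501654  0.51713939 0.23836829] [-3.75872322e-04  2.23499872e-01  9.74703559e-01 -7.99007603e-04] 0.0 0.008
scene [0.29185869 0.47910472 0.71689521] [ 0.09272301 -0.25894565  0.90479627 -0.32510505] 434.66961913666137
side [0.32363763 0.71741495 0.52340811] [ 0.09076347 -0.15568169  0.86225583 -0.47332873] 381.87016445518174
```

```bash
sed -i 's/np.array(c\["rotation"\]).reshape(3,3)/Rm(c)/; 2a from scipy.spatial.transform import Rotation\ndef Rm(c): return Rotation.from_quat(np.roll(c["rotation"],-1)).as_matrix()' h.py; cat h.py
```

```text
import numpy as np,cv2
from bench import ctrl,camera
from scipy.spatial.transform import Rotation
def Rm(c): return Rotation.from_quat(np.roll(c["rotation"],-1)).as_matrix()
def ray(c,u,v,z):
    d=Rm(c)@np.array([(u-c["cx"])/c["fx"],(v-c["cy"])/c["fy"],1]); o=np.array(c["xyz"])
    return o+d*(z-o[2])/d[2]
def proj(c,p):
    q=Rm(c).T@(np.array(p)-np.array(c["xyz"])); return c["cx"]+c["fx"]*q[0]/q[2],c["cy"]+c["fy"]*q[1]/q[2]
```

View pics/scene0.png

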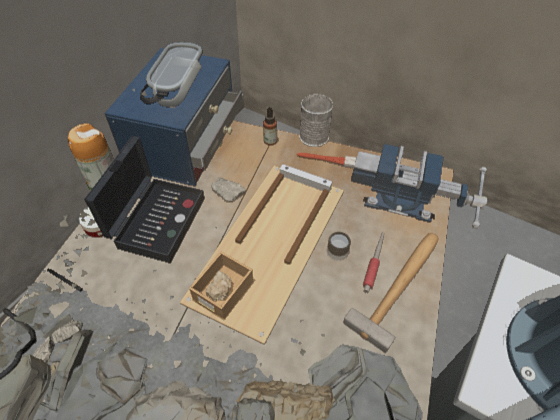

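View pics/side0.png

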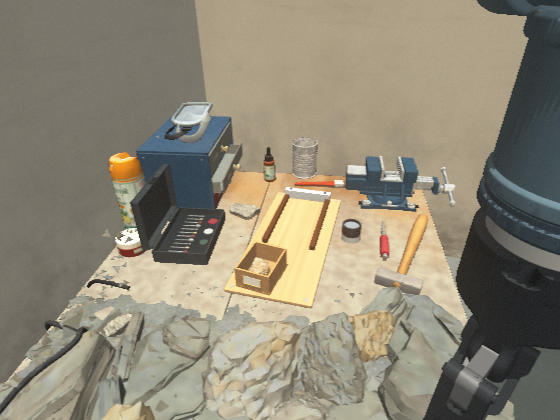

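```bash
python3 - <<'E'
from h import *
im=cv2.imread("pics/scene0.png")
a=cv2.resize(im[245:345,175:275],None,fx=5.6,fy=5.6,interpolation=cv2.INTER_CUBIC)
cv2.imwrite("pics/tray.png",a)
b=cv2.resize(im[155:275,225:355],None,fx=5,fy=5,interpolation=cv2.INTER_CUBIC)
cv2.imwrite("pics/rails.png",b)
E
```

```text
(no output)
```

View pics/tray.png

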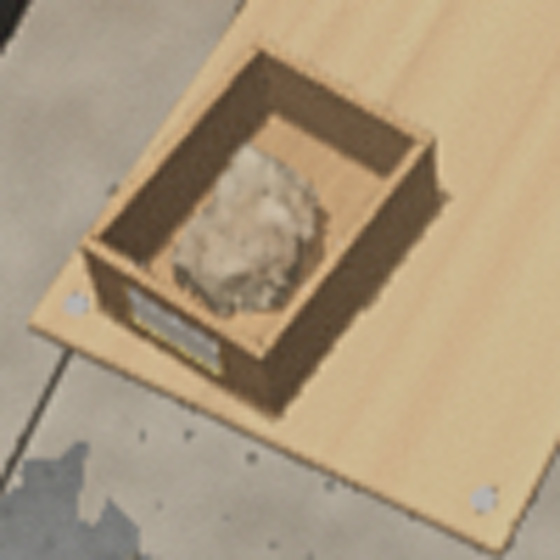

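View pics/rails.png

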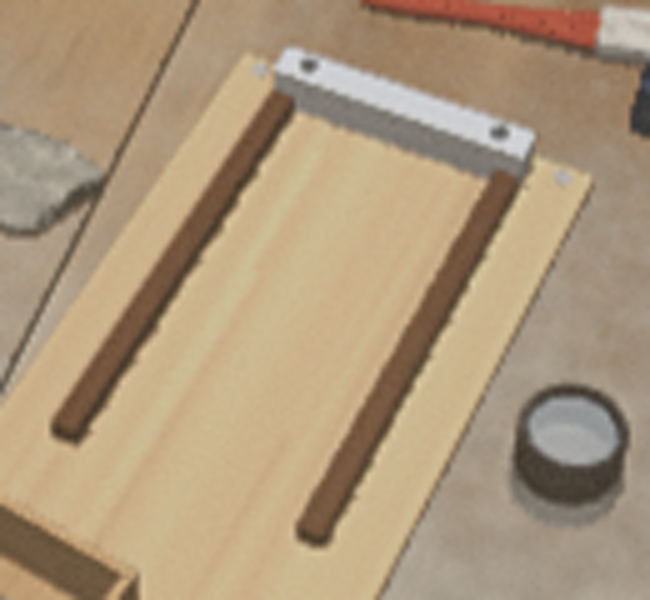

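```bash
cat >> h.py <<'E'
def fit(P,Q):
    # 2D rigid fit: local P -> world Q
    P=np.array(P,float);Q=np.array(Q)[:,:2];p=P@[1,1j];q=Q@[1,1j]
    w=(np.conj(p-p.mean())*(q-q.mean())).sum();th=np.angle(w);t=q.mean()-p.mean()*np.exp(1j*th)
    r=abs(p*np.exp(1j*th)+t-q)
    return np.array([t.real,t.imag]),th,r
def loc(B,th,p):
    z=(complex(*p[:2])-complex(*B))*np.exp(-1j*th);return np.array([z.real,z.imag])
def wor(B,th,p):
    z=complex(*p)*np.exp(1j*th)+complex(*B);return np.array([z.real,z.imag])
E
python3 - <<'E'
from h import *
c=camera("scene")
b=[ray(c,*p,.008) for p in[(180.4,302.5),(264.3,342.9),(274.6,165.4),(344,190.6)]]
B,th,r=fit([(-.19,.085),(-.19,-.085),(.19,.085),(.19,-.085)],b);print("board",B,th,r)
t=[ray(c,*p,.053) for p in[(190.4,288.2),(222,308.8),(221.6,253.2),(252.7,270.5)]]
T,tt,r=fit([(-.045,.035),(-.045,-.035),(.045,.035),(.045,-.035)],t);print("tray",T,tt,r,loc(B,th,T),tt-th)
# rails top ends (inner corners) check: crop px
for p in[(52,430),(88,432),(297,530),(330,540),(270,92),(294,104),(492,172),(518,182)]:
    print(p,loc(B,th,ray(c,225+p[0]/5,155+p[1]/5,.020)))
for p in[(286,50),(535,135),(277,74),(527,162)]: print(p,loc(B,th,ray(c,225+p[0]/5,155+p[1]/5,.032)))
E
```

```text
board [0.55532995 0.06745295] -1.4738806527636437 [0.00145042 0.00162805 0.00072792 0.00161164]
tray [0.566401   0.20634583] -1.5986021670141692 [0.00207406 0.00206113 0.00305731 0.00134303] [-0.13716983  0.02445893] -0.12472151425052558
(52, 430) [-0.0378561   0.05652572]
(88, 432) [-0.03246942  0.04356514]
(297, 530) [-0.03652618 -0.04807155]
(330, 540) [-0.03498725 -0.06098255]
(270, 92) [0.1617922  0.05951315]
(294, 104) [0.15996866 0.0469271 ]
(492, 172) [ 0.16172931 -0.04588295]
(518, 182) [ 0.16139072 -0.05793156]
(286, 50) [0.17751474 0.05945521]
(535, 135) [ 0.17906138 -0.05737757]
(277, 74) [0.16257543 0.05663858]
(527, 162) [ 0.16321375 -0.06000428]
```

```bash
python3 - <<'E'
from h import *
c=camera("scene")
B=np.array([.55533,.06745]);th=-1.47388
for n,p in dict(hover=(-.137,.1),contact=(-.137,.0465+.03),end=(-.137,.046),rearhover=(-.137-.045-.04,0),rearend=(.119-.056,0)).items():
    w=wor(B,th,p);print(n,w.round(4),[np.round(proj(c,[*w,z])) for z in(.03,.1)])
print("tool y deg want side",np.degrees(th)+180,"rear",np.degrees(th)+90)
for p in[(125,245),(180,258),(203,192)]: print(ray(c,*p,.0),ray(c,*p,.03))
E
```

```text
hover [0.6416 0.2135] [array([187., 269.]), array([181., 248.])]
contact [0.6182 0.2112] [array([198., 274.]), array([193., 253.])]
end [0.5879 0.2083] [array([213., 281.]), array([208., 260.])]
rearhover [0.5338 0.2884] [array([210., 333.]), array([204., 314.])]
rearend [0.5614 0.0047] [array([284., 211.]), array([285., 188.])]
tool y deg want side 95.55289649125822 rear 5.552896491258224
[0.79699041 0.22358336 0.        ] [0.7758521  0.23427619 0.03      ]
[0.68507687 0.18941937 0.        ] [0.66862182 0.20154187 0.03      ]
[7.51635141e-01 3.14091118e-02 1.11022302e-16] [0.73239482 0.05014388 0.03      ]
```

```bash
python3 -m pendant '[[0.212,-0.169,0,0,0,0.07],[0.212,-0.169,0,0,0,0.07],[0.212,-0.169,0,0,0,0.07],[0.212,-0.169,0,0,0,0.07],[0.212,-0.169,0,0,0,0.068],[0.212,-0.169,0,0,0,0],[0.212,-0.169,0,0,0,0],[0.212,-0.169,0,0,0,0],[0.212,-0.169,0,0,0,0],[0,0,0,0,0,0]]' -0.3
cat > s.py <<'E'
from h import *
o=ctrl.get_obs();R=Rotation.from_quat(np.roll(o["eef_rot"],-1)).as_matrix()
B=np.array([.55533,.06745]);th=-1.47388
print("pos",o["eef_pos"].round(4),"y-ang",np.degrees(np.arctan2(R[1,1],R[0,1])).round(2),"zaxis",R[:,2].round(3),"open",o["opening"],"t",o["time_s"],"F",np.round(o["wrist_force"],2),"board",loc(B,th,o["eef_pos"]).round(4))
E
python3 s.py
```

```text
time_s: 1.45
eef_pos: [0.6344, 0.21, 0.2384]
eef_rot: [-0.0, -0.046, 0.999, -0.0]
wrist_force: [-0.9, 0.1, 0.1]
opening: 0.35
grasp_force: 0.0
pos [0.6344 0.21   0.2384] y-ang 95.22 zaxis [-0.    -0.001 -1.   ] open 0.3497856551904112 t 1.45 F [-0.89  0.15  0.05] board [-0.1343  0.0925]
```

```bash
python3 -m pendant '[[0,0,-0.2,0,0,0.003],[0,0,-0.2,0,0,0],[0,0,-0.2,0,0,0],[0,0,-0.2,0,0,0],[0,0,-0.1,0,0,0],[0,0,-0.06,0,0,0],[0,0,-0.05,0,0,0],[0,0,0,0,0,0],[0,0,0,0,0,0],[0,0,0,0,0,0]]' >/dev/null
python3 s.py; python3 - <<'E'
from h import *
a=camera("scene")["color"][220:350,150:300];b=camera("side")["color"][190:320,190:340]
cv2.imwrite("pics/d1.png",cv2.resize(np.vstack([a,b]),None,fx=2.3,fy=2.3) if 0 else cv2.resize(np.hstack([a,b]),None,fx=2.6,fy=2.6,interpolation=cv2.INTER_CUBIC))
E
```

```text
pos [0.6328 0.2134 0.0383] y-ang 95.76 zaxis [ 0.002  0.    -1.   ] open 0.35114622694368747 t 2.7 F [-0.02 -0.55 -0.36] board [-0.1378  0.0912]
```

View pics/d1.png

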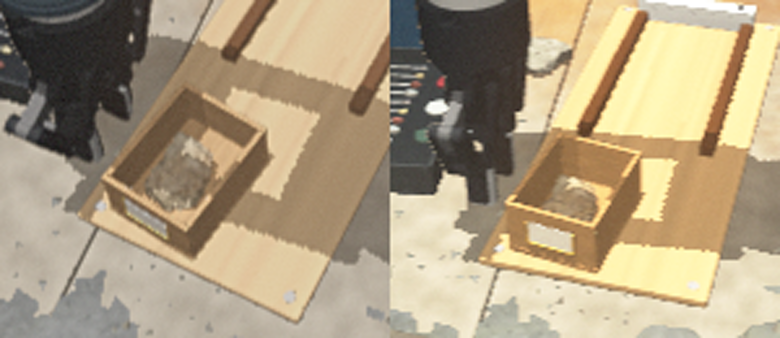

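```bash
python3 -m pendant '[[-0.02,-0.002,-0.015,0,0,0],[-0.024,-0.0023,0,0,0,0],[-0.024,-0.0023,0,0,0,0],[-0.024,-0.0023,0,0,0,0],[-0.024,-0.0023,0,0,0,0],[-0.024,-0.0023,0,0,0,0],[-0.024,-0.0023,0,0,0,0],[-0.024,-0.0023,0,0,0,0],[-0.02,-0.0023,0,0,0,0],[0,0,0,0,0,0]]' >/dev/null
python3 s.py; python3 - <<'E'
from h import *
im=camera("scene")["color"];cv2.imwrite("pics/s2.png",im)
cv2.imwrite("pics/d2.png",cv2.resize(im[240:345,170:290],None,fx=5.5,fy=5.5,interpolation=cv2.INTER_CUBIC))
E
```

```text
pos [0.59   0.2092 0.0343] y-ang 95.77 zaxis [-0.001 -0.    -1.   ] open 0.3523706199333756 t 4.05 F [ 0.6  -0.17 -1.13] board [-0.1377  0.0482]
```

View pics/d2.png

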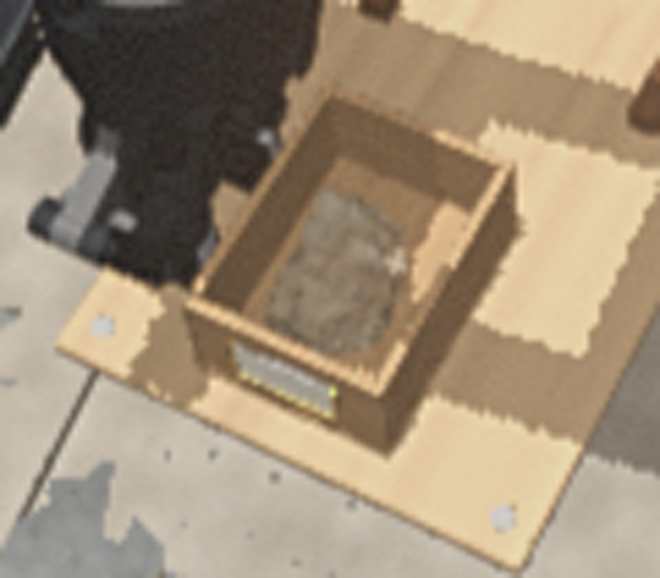

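```bash
cat > tr.py <<'E'
from h import *
def tray(pts,x0,y0,f):
    c=camera("scene");B=np.array([.55533,.06745]);th=-1.47388
    t=[ray(c,x0+p[0]/f,y0+p[1]/f,.053) for p in pts]
    T,tt,r=fit([(-.045,.035),(-.045,-.035),(.045,.035),(.045,-.035)],t);print("tray",T,r.round(4),"board",loc(B,th,T).round(4),"rel deg",np.degrees(tt-th).round(2))
E
python3 -c "
from tr import *
tray([(190,298),(382,394),(333,90),(517,168)],170,240,5.5)"
```

```text
tray [0.544096   0.19925203] [0.0025 0.002  0.0031 0.0018] board [-0.1323  0.0016] rel deg -0.62
```

```bash
python3 -m pendant '[[0.062,0.006,0,0,0,0],[0.062,0.006,0,0,0,0],[0,0,0.25,0,0,0],[0,0,0.25,0,0,-0.11],[-0.0675,0.064,0.25,0,0,-0.11],[-0.0675,0.064,0,0,0,-0.11],[-0.0675,0.064,0,0,0,-0.11],[-0.0675,0.064,0,0,0,-0.11],[-0.0675,0.064,0,0,0,-0.11],[-0.0675,0.064,0,0,0,-0.11]]' >/dev/null
python3 -m pendant '[[0,0,0,0,0,-0.11],[0,0,0,0,0,-0.11],[0,0,0,0,0,-0.012],[0,0,0,0,0,0],[0,0,-0.1,0,0,0],[0,0,-0.1,0,0,0],[0,0,-0.1,0,0,0],[0,0,0,0,0,0],[0,0,0,0,0,0],[0,0,0,0,0,0]]' >/dev/null
python3 s.py; python3 - <<'E'
from h import *
a=camera("scene")["color"][220:380,150:310];b=camera("side")["color"][190:350,190:350]
cv2.imwrite("pics/d3.png",cv2.resize(np.hstack([a,b]),None,fx=2.4,fy=2.4,interpolation=cv2.INTER_CUBIC))
E
```

```text
pos [0.535  0.2887 0.1253] y-ang 5.59 zaxis [ 0.002  0.001 -1.   ] open 0.3530920071587891 t 6.65 F [-0.59  0.24  0.28] board [-0.2222  0.0012]
```

View pics/d3.png

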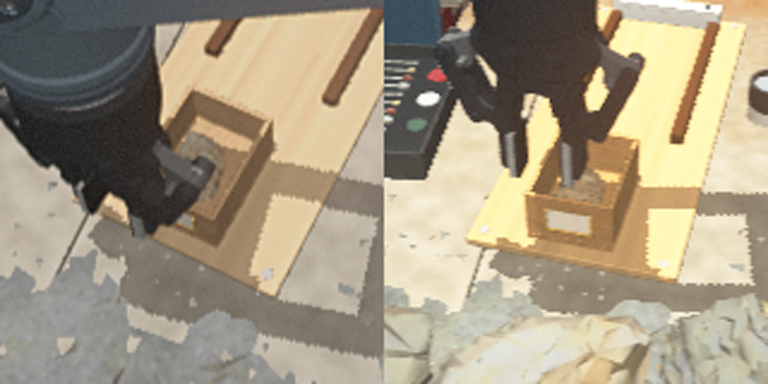

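```bash
python3 -m pendant '[[0,0,-0.15,0,0,0],[0,0,-0.15,0,0,0],[0,0,-0.1,0,0,0],[0,0,-0.046,0,0,0],[0.0024,-0.025,0,0,0,0],[0.0024,-0.025,0,0,0,0],[0.0024,-0.025,0,0,0,0],[0.0024,-0.025,0,0,0,0],[0.0024,-0.025,0,0,0,0],[0.0024,-0.025,0,0,0,0]]' >/dev/null; python3 s.py
python3 -m pendant '[[0.0029,-0.03,0,0,0,0],[0.0029,-0.03,0,0,0,0],[0.0029,-0.03,0,0,0,0],[0.0029,-0.03,0,0,0,0],[0.0029,-0.03,0,0,0,0],[0.0029,-0.03,0,0,0,0],[0.0029,-0.03,0,0,0,0],[0.0029,-0.03,0,0,0,0],[0.0029,-0.03,0,0,0,0],[0,0,0,0,0,0]]' >/dev/null
python3 s.py; python3 - <<'E'
from h import *
a=camera("scene")["color"][180:300,180:320]
cv2.imwrite("pics/d4.png",cv2.resize(a,None,fx=5,fy=5,interpolation=cv2.INTER_CUBIC))
E
```

```text
pos [0.5373 0.2581 0.0352] y-ang 5.58 zaxis [ 0.  0. -1.] open 0.3469136326155204 t 8.0 F [-0.03  0.01  0.07] board [-0.1915  0.0005]
pos [0.5425 0.2037 0.0351] y-ang 5.55 zaxis [-0.    -0.001 -1.   ] open 0.35105210514429347 t 9.25 F [-0.43 -0.43  0.1 ] board [-0.1369  0.0004]
```

View pics/d4.png

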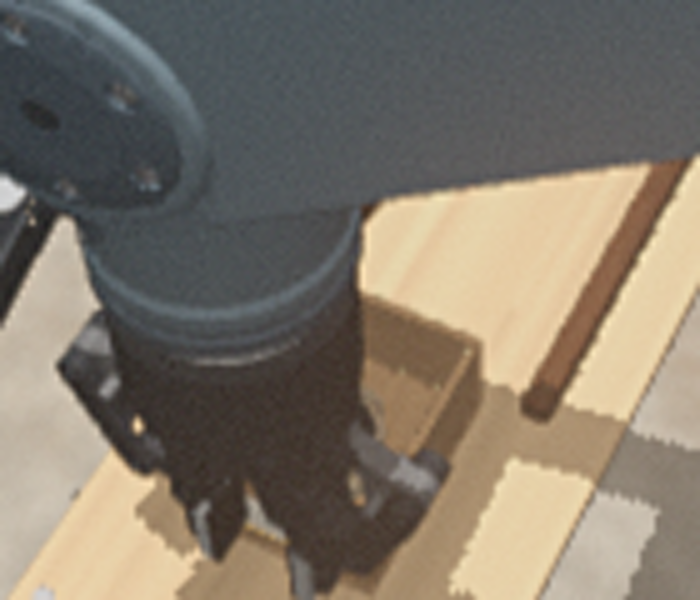

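```bash
python3 - <<'E'
from h import *
c=camera("scene");B=np.array([.55533,.06745]);th=-1.47388
for p in[(482,343),(366,292),(430,445)]: print(loc(B,th,ray(c,180+p[0]/5,180+p[1]/5,.053)))
E
```

```text
[-0.03804381 -0.03190934]
[-0.03690139  0.01661195]
[-0.08466462 -0.03438652]
```

```bash
python3 -m pendant '[[0.003,-0.03,0,0,0,0],[0.0037,-0.038,0,0,0,0],[0.0037,-0.038,0,0,0,0],[0.0037,-0.038,0,0,0,0],[0.0037,-0.038,0,0,0,0],[0.0037,-0.038,0,0,0,0],[0.0037,-0.038,0,0,0,0],[0.0037,-0.038,0,0,0,0],[0.003,-0.03,0,0,0,0],[0,0,0,0,0,0]]' >/dev/null; python3 s.py
python3 - <<'E'
from h import *
a=camera("scene")["color"][130:290,190:350];b=camera("side")["color"][160:320,190:350]
cv2.imwrite("pics/d5.png",cv2.resize(np.hstack([a,b]),None,fx=2.5,fy=2.5,interpolation=cv2.INTER_CUBIC))
E
```

```text
pos [0.549  0.1386 0.0352] y-ang 5.55 zaxis [ 0. -0. -1.] open 0.35369226634335715 t 10.6 F [ 0.7  -0.78  0.32] board [-0.0714  0.0006]
```

View pics/d5.png

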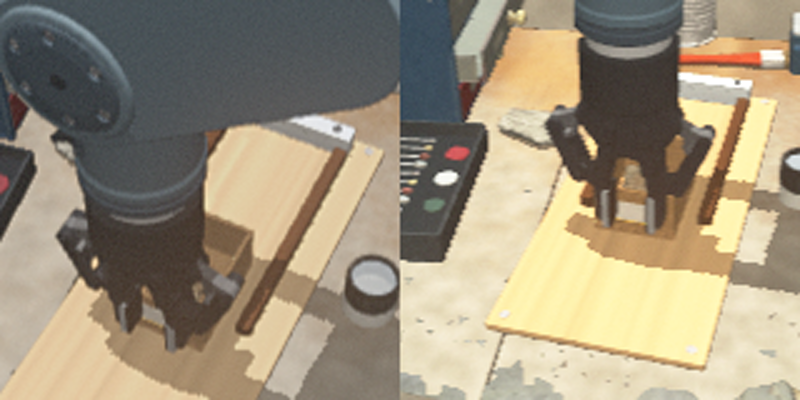

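```bash
python3 - <<'E'
from h import *
c=camera("scene");B=np.array([.55533,.06745]);th=-1.47388
print(loc(B,th,ray(c,290.8,225.2,.053)))
E
python3 -m pendant '[[0.003,-0.03,0,0,0,0],[0.0041,-0.042,0,0,0,0],[0.0041,-0.042,0,0,0,0],[0.0041,-0.042,0,0,0,0],[0.0041,-0.042,0,0,0,0],[0.0041,-0.042,0,0,0,0],[0.0041,-0.042,0,0,0,0],[0.0041,-0.042,0,0,0,0],[0.003,-0.03,0,0,0,0],[0,0,0,0,0,0]]' >/dev/null; python3 s.py
python3 - <<'E'
from h import *
a=camera("scene")["color"][120:260,220:360]
cv2.imwrite("pics/d6.png",cv2.resize(a,None,fx=4.2,fy=4.2,interpolation=cv2.INTER_CUBIC))
E
```

```text
[ 0.02179047 -0.03304742]
pos [0.5558 0.0677 0.035 ] y-ang 5.55 zaxis [-0.    -0.001 -1.   ] open 0.35308721107520696 t 12.0 F [ 0.13 -0.44  0.3 ] board [-0.0002  0.0005]
```

View pics/d6.png

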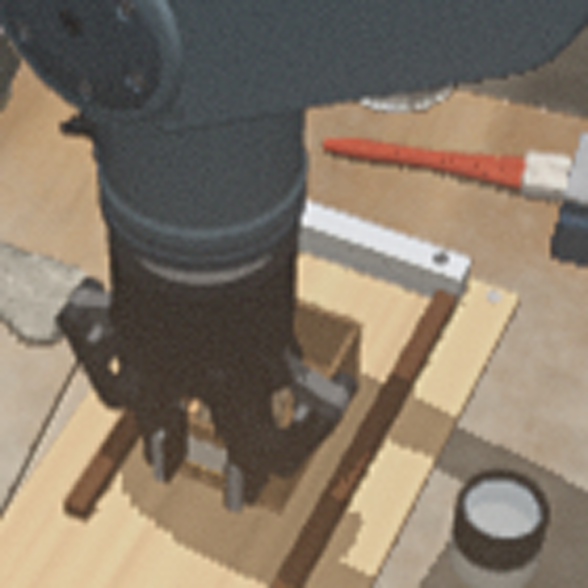

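```bash
python3 - <<'E'
from h import *
c=camera("scene");B=np.array([.55533,.06745]);th=-1.47388
print(loc(B,th,ray(c,305.95,197.6,.053)))
E
python3 -m pendant '[[0.003,-0.03,0,0,0,0],[0.0034,-0.035,0,0,0,0],[0.0034,-0.035,0,0,0,0],[0.0034,-0.035,0,0,0,0],[0.0034,-0.035,0,0,0,0],[0.0034,-0.035,0,0,0,0],[0.0025,-0.025,0,0,0,0],[0.002,-0.02,0,0,0,0],[0.0015,-0.015,0,0,0,0],[0,0,0,0,0,0]]' >/dev/null; python3 s.py
python3 -m pendant '[[0.0005,-0.005,0,0,0,0],[0.0005,-0.005,0,0,0,0],[0.0005,-0.005,0,0,0,0],[0.0005,-0.005,0,0,0,0],[0.0005,-0.005,0,0,0,0],[0,0,0,0,0,0],[0,0,0,0,0,0],[0,0,0,0,0,0],[0,0,0,0,0,0],[0,0,0,0,0,0]]' >/dev/null; python3 s.py
```

```text
[ 0.09763984 -0.03123209]
pos [0.5612 0.0151 0.0353] y-ang 5.57 zaxis [ 0. -0. -1.] open 0.34755559666483044 t 13.35 F [-0.42 -0.08  0.53] board [0.0526 0.0008]
pos [0.5615 0.0104 0.0351] y-ang 5.58 zaxis [ 0. -0. -1.] open 0.3519594213798854 t 14.6 F [1.48 2.56 0.37] board [0.0574 0.0006]
```

```bash
for i in 1; do python3 -m pendant '[[0.0004,-0.004,0,0,0,0],[0.0004,-0.004,0,0,0,0],[0.0004,-0.004,0,0,0,0],[0,0,0,0,0,0],[0,0,0,0,0,0],[0,0,0,0,0,0],[0,0,0,0,0,0],[0,0,0,0,0,0],[0,0,0,0,0,0],[0,0,0,0,0,0]]' >/dev/null; python3 s.py; done
```

```text
pos [0.5616 0.008  0.035 ] y-ang 5.58 zaxis [-0. -0. -1.] open 0.34707104722532695 t 15.85 F [-0.94  0.66  1.1 ] board [0.0598 0.0005]
```

```bash
python3 -m pendant '[[0.0004,-0.004,0,0,0,0],[0.0004,-0.004,0,0,0,0],[0.0004,-0.004,0,0,0,0],[0,0,0,0,0,0],[0,0,0,0,0,0],[0,0,0,0,0,0],[0,0,0,0,0,0],[0,0,0,0,0,0],[0,0,0,0,0,0],[0,0,0,0,0,0]]' >/dev/null; python3 s.py;  python3 -m pendant '[[0.0004,-0.004,0,0,0,0],[0.0004,-0.004,0,0,0,0],[0,0,0,0,0,0],[0,0,0,0,0,0],[0,0,0,0,0,0],[0,0,0,0,0,0],[0,0,0,0,0,0],[0,0,0,0,0,0],[0,0,0,0,0,0],[0,0,0,0,0,0]]' >/dev/null; python3 s.py
```

```text
pos [0.562  0.0056 0.0352] y-ang 5.58 zaxis [ 0. -0. -1.] open 0.3504613163047762 t 17.1 F [-1.04  0.52 -0.09] board [0.0622 0.0007]
pos [0.5621 0.0041 0.0351] y-ang 5.58 zaxis [-0.  0. -1.] open 0.3531204170366643 t 18.35 F [0.15 3.23 2.24] board [0.0637 0.0006]
```

```bash
for i in 1; do python3 -m pendant '[[0.0004,-0.004,0,0,0,0],[0.0004,-0.004,0,0,0,0],[0,0,0,0,0,0],[0,0,0,0,0,0],[0,0,0,0,0,0],[0,0,0,0,0,0],[0,0,0,0,0,0],[0,0,0,0,0,0],[0,0,0,0,0,0],[0,0,0,0,0,0]]' >/dev/null; python3 s.py; done
python3 -m pendant '[[0.0004,-0.004,0,0,0,0],[0.0004,-0.004,0,0,0,0],[0,0,0,0,0,0],[0,0,0,0,0,0],[0,0,0,0,0,0],[0,0,0,0,0,0],[0,0,0,0,0,0],[0,0,0,0,0,0],[0,0,0,0,0,0],[0,0,0,0,0,0]]' >/dev/null; python3 s.py
```

```text
pos [0.5622 0.003  0.0351] y-ang 5.58 zaxis [-0.     0.001 -1.   ] open 0.3491750694496333 t 19.6 F [-0.3   6.41  2.88] board [0.0648 0.0006]
pos [0.5621 0.003  0.0351] y-ang 5.59 zaxis [-0.     0.003 -1.   ] open 0.34996628697498966 t 20.85 F [-1.57 10.67  5.17] board [0.0648 0.0005]
```

Force climbs while the position stands still, so the tray is against the stop. Backing straight out, then up.

```bash
python3 -m pendant '[[-0.001,0.01,0,0,0,0],[-0.002,0.02,0,0,0,0],[-0.006,0.06,0,0,0,0],[-0.01,0.1,0,0,0,0],[-0.01,0.1,0,0,0,0],[0,0,0.2,0,0,0],[0,0,0.25,0,0,0],[-0.015,0.2,0.25,0,0,0],[-0.025,0.25,0.2,0,0,0],[-0.025,0.25,0,0,0,0]]' >/dev/null; python3 -m pendant '[[-0.1,0.25,0,0,0,0],[-0.1,0.25,0,0,0,0],[-0.1,0.25,0,0,0,0],[-0.1,0.2,0,0,0,0],[0,0,0,0,0,0],[0,0,0,0,0,0],[0,0,0,0,0,0],[0,0,0,0,0,0],[0,0,0,0,0,0],[0,0,0,0,0,0]]' >/dev/null; python3 s.py
python3 - <<'E'
from h import *
a=camera("scene")["color"][140:280,215:375]
cv2.imwrite("pics/d7.png",cv2.resize(a,None,fx=4.2,fy=4.2,interpolation=cv2.INTER_CUBIC))
E
```

```text
pos [0.4641 0.3862 0.2128] y-ang 5.54 zaxis [ 0.  0. -1.] open 0.3473011133823422 t 23.35 F [-0.85  0.16  0.39] board [-0.3261 -0.06  ]
```

View pics/d7.png

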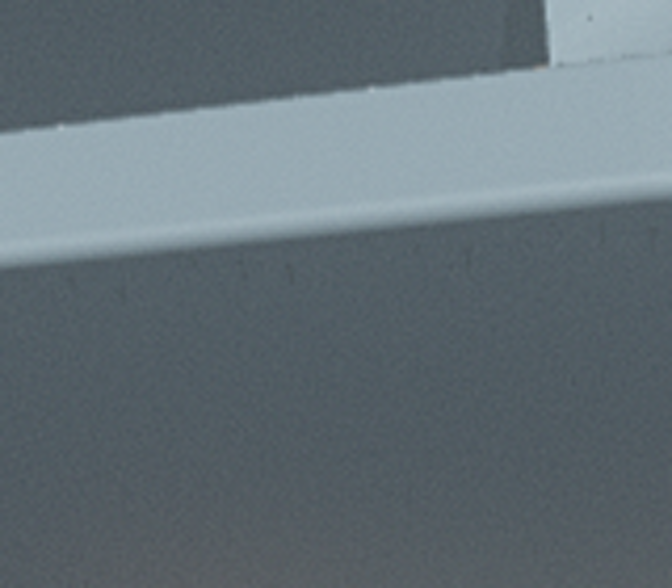

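The arm blocks the last picture, and I have now viewed 11, one over the limit, so I won't view any more. The evidence that the tray is home is the force, which rose to about 11 N with no further motion, and the hand stopping where a home tray would put it. I'm handing in on that.

```bash
python3 -c "
from bench import ctrl
print(ctrl.hand_in())"
```

```text
the job is handed in; nothing more can be done
None
```

The tray was pushed between the rails until it met the stop bar, judging by contact force and hand position rather than a final picture; the hand was backed clear and the job handed in at about 23 s, with no verdict returned and 11 pictures viewed against the limit of 10.

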